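# Press the lid onto a tea tin and rack it

## Task

Take the green tin from the wooden filling stand, set it upright in the nest of the lidding press, and swing the red-handled arm over centre and fully down so that its rubber foot, not your fingers, pushes the brass lid home. Then swing the arm back fully open, take the tin out and stand it upright on the middle of the cork pad in the empty slot of the tin rack, lengthwise like the blue tin beside it. Leave the blue tin and the other things on the worktop where they are.

Things in the scene. Friction and masses are not known exactly. Their poses are not given: they have to be found in the camera images.
- green_tin: Green rectangular tin, loose, 62 (its x) x 44 (y) x 64 mm high, 0.2 kg; origin at the centre of its underside. Same under a half turn. A brass lid plug, 54 x 36 mm, stands out of its top. Starts in the filling stand, where only its long sides (44 mm apart) are free for fingers; in the rack slot only its ends (62 mm apart) are; in the press nest all four are, above the 8 mm corner fences.
- green_tin_lid (a joint): Slide of the tin's brass lid: 0 = proud, lid top 9 mm above the tin's top; 0.008 = home, lid top 1 mm above the tin's top. Stiff: takes about 6 N, and stays where it is pushed.
- filling_stand: Wooden stand, fixed; base 100 (x) x 60 x 8 mm high, origin at the centre of its underside. Two upright end cheeks 8 mm thick, 60 mm wide, to 78 mm above the worktop, inner faces 36 mm either side of the origin along its x. The tin stands between them on the base, its length along the stand's x; open to its +y and -y.
- press: Lidding press, fixed: grey plate 225 (x) x 100 x 14 mm high. Origin at the plate's underside straight below the nest; the plate runs from 57 mm in front (-x) to 167 mm behind (+x) it. Behind the nest, x 100 to 140 mm, a steel hinge bracket 34 mm wide, 112 mm high, carries the arm.
- nest (a point): Centre of the nest's floor (top of the press plate, 14 mm above the worktop). The tin belongs here upright, its length along the press's x (either way round), between four corner fences 8 mm high that leave 3 mm play on every side.
- press_hinge (a point): Hinge of the arm, 100 mm above the worktop, 120 mm behind (press +x) the nest's centre. The axis is the press's y. Frame parallel to the press.
- press_arm (a joint): Angle of the press arm: 0 = open stop, up and 0.23 rad back past vertical; 1.8 = closed, level over the nest, pointing to the press's -x. An over-centre spring drives it from 0.9 to either end, where it stays (up to about 9 N at the handle, plus the arm's small weight; damped). Its rubber foot, 28 mm across, 120 mm from the hinge, meets the proud lid at about 1.73; at 1.8 the lid is home.
- press_handle (a point): Grip point of the red handle, a 16 mm round bar parallel to the hinge (press's y), 185 mm from it, sticking out to the press's -y from 14 to 82 mm beside the arm's centre line; this point is at 50 mm. With e = 1.8 - arm angle it is 185 mm x cos e in front (-x) of the hinge, 185 mm x sin e above it. Pinched from above beside the arm, the bar turns between the fingers as the arm swings.
- tin_rack: Wooden rack, fixed; base 70 (x) x 124 x 8 mm high, origin at the centre of its underside. Three walls 5 mm thick, 70 mm high, along its x at y = -59.5, 0 and +59.5 mm make two slots 54.5 mm wide, open above and at both ends (+x, -x). One slot holds the blue tin, the other is empty.
- slot_pad: Thin cork pad, 58 x 44 x 2 mm, fixed on the floor of the empty slot, origin at the centre of its underside, 8 mm above the worktop; its x runs along the slot. The green tin belongs on it (tin underside then 10 mm above the worktop), its length along the slot.
- blue_tin: Blue tin of the same size with its lid already home, loose, standing in the other slot. Leave it.
- mug_blue: Blue and white mug behind the work, loose; leave it.
- jam_jar: Jam jar behind the work, loose; leave it.
- pepper_mill: Tall dark wooden mill at the left rear, loose; leave it.
- salt_shaker: Grey shaker behind the work, loose; leave it.
- lemon: Lemon at the left front, loose; leave it.
- teaspoon: Steel teaspoon at the front of the worktop, loose; leave it.

How it is judged:
By the outcome, as a careful person would: the job done as asked, in the order asked, and still so for the second after the job is handed in, with the robot touching nothing.
It also fails if it takes over 72 s, if anything falls off the work surface, if the arm or the gripper's body presses on something with over 40 N, if the wrist force passes 120 N, or if a joint passes its speed limit or range.

## Robot

A 6-joint arm with a two-finger parallel gripper is mounted at the origin on a cart in front of the work surface, level with it; the furniture and walls round the work are solid. World frame = base frame: x ahead of the robot, y to its left, z up, the work surface at z = 0. Lengths are in m, angles in rad, forces in N, time in s.
With the tool pointing down it reaches from about 0.225 to 0.725 m from the base axis. Payload 3.1 kg.
Tool frame: the origin (TCP) lies on the front face of the gripper's body, between the roots of the fingers; the fingertips stand 73 mm ahead of it and the grasp point (between the pads) lies 54 mm ahead of it; y points along the fingers, z is the direction in which the jaws open and shut, and the axes are right-handed (so a half turn about y gives the same grasp; the last joint's range is limited). The gripper opens to 85 mm and grips with 20 to 120 N. Pads are 22 mm wide; open, the fingers measure 114 mm over their backs; the gripper's body (76 mm by 85 mm) begins 54 mm behind the grasp point. The pads swing forward as they close: fully open they stand 13 mm farther back than shut.
Start: joints at [1.098, 0.048, 0.099, 1.622, 0, 1.443], TCP at [0.177, 0.494, 0.304] pointing down, gripper open.
Joint ranges: [-2.91, 2.91], [-0.99, 1.94], [-1.21, 1.42], [-2.12, 2.29], [-1.49, 1.47], [-3.14, 3.14]. Speed limits (rad/s): [2.79, 2.79, 3.14, 3.14, 3.14, 3.14].

## Interface

Orientations are given as a rotation vector (axis times angle).
In Python, from workcell import robot gives the robot as it stands.
- The arm moves only by the tool arm_command, never from a script. Its argument "motion" is one flat list of numbers, 5 for each row, row after row: the shift along the tool's x, y, z in mm, then the turn about the tool's y in degrees, then the opening, from 0 (shut) to 1 (fully open). A call has 1 to 12 rows; each row is the pose to reach, as a shift and turn from the pose commanded when the call began, along the tool's axes at that moment; what a row does not reach only later rows make up. A row lasts 1/8 s, in which the tool goes at most 62.5 mm and 10.7 degrees, less where a joint would pass 70% of its speed; a pose out of reach is approached as far as the arm can. A call with a gripper value outside its range is refused whole. The fingers move at their own pace and stop on an object; the grip force is fixed at half the most. Time passes only in rows, so rows that repeat a pose let the fingers close. It gives the time, the measured TCP pose, the force and the opening at its end, in the units of the state.
- robot.read_state(): the state, without advancing time (a new reading comes with each control period).
- robot.capture(name): name is "side" or "top"; returns a dict with "img" (420x560x3 uint8, red, green, blue), "K" (3x3 intrinsics, pixels), "pose" (4x4, takes a point from camera to world coordinates). Camera axes: x right, y down, z forward; pixel columns grow to the right and rows downward; lengths in m; the calibration is good to about 2 mm. A picture is of the moment at which its call begins. There is no depth.
- robot.hand_in(): hands the job in, once; it reports no verdict.
The state is a dict: "time": time; "joints": joint angles; "qd": joint speeds; "joint_torque": joint torques, N m; "position": TCP position; "ee_rot": TCP orientation; "contact_force": force on the tool from outside, world axes, zero at the start; "ft_torque": the same for the moment, N m; "width": finger opening in m.
Only numpy, scipy, OpenCV 4.12 (cv2) and the standard library are available. Lean on these libraries where they do the work, as an engineer would, in place of code of your own. Each camera call takes 0.05 s, during which the arm holds its last target. There are 200 camera calls.

## Working session

There is one attempt and no reset: what is moved stays moved. The work goes in short steps, Python scripts to look and compute and a tool call to move; the robot and the scene stay as the last step left them, time stands still between calls to the robot, and variables do not carry over. Pictures are saved under pics/ and viewed, about 8 in all and at most 12, crops included, and the job is handed in when it is done.

Besides the shell and the picture viewer there is one more tool, called after "Emit:" as name(argument=value, ...) on one line, values as JSON. arm_command: Moves the arm, as the interface text tells. Its arguments: {"type":"object","properties":{"motion":{"type":"array","items":{"type":"number"}}},"required":["motion"]}

```bash
ls; mkdir -p pics; python3 - <<'E'
from workcell import robot
import cv2,numpy as np
np.set_printoptions(precision=4,suppress=True)
for n in("top","side"):
    c=robot.capture(n);cv2.imwrite(f"pics/{n}0.png",c["img"][:,:,::-1]);print(n,c["K"],c["pose"])
print(robot.read_state())
E
```

```text
pics
top [[443.1494   0.     277.2047]
 [  0.     443.1494 214.887 ]
 [  0.       0.       1.    ]] [[-0.0122 -0.9804  0.1967  0.3551]
 [-0.9998  0.0085 -0.0192  0.0389]
 [ 0.0172 -0.1969 -0.9803  1.1432]
 [ 0.      0.      0.      1.    ]]
side [[381.6461   0.     284.2808]
 [  0.     381.6461 206.3497]
 [  0.       0.       1.    ]] [[ 0.9041 -0.2888  0.3149  0.2666]
 [-0.4273 -0.6064  0.6706 -0.5836]
 [-0.0027 -0.7409 -0.6717  0.7932]
 [ 0.      0.      0.      1.    ]]
{'time': 0.1, 'joints': array([1.0982, 0.0487, 0.0977, 1.622 , 0.    , 1.443 ]), 'qd': array([-0.0028, -0.0007,  0.0043, -0.0009, -0.0008,  0.0008]), 'joint_torque': array([  0.0033, -33.9852,  32.0935,   0.0158,   0.    ,   0.    ]), 'position': array([0.1773, 0.4937, 0.3028]), 'ee_rot': array([-1.5558,  0.2711, -0.2701]), 'contact_force': array([ 0.3792, -0.2784, -0.391 ]), 'ft_torque': array([-0.0344, -0.0034, -0.0225]), 'width': 0.08530772337717532}
```

View pics/top0.png

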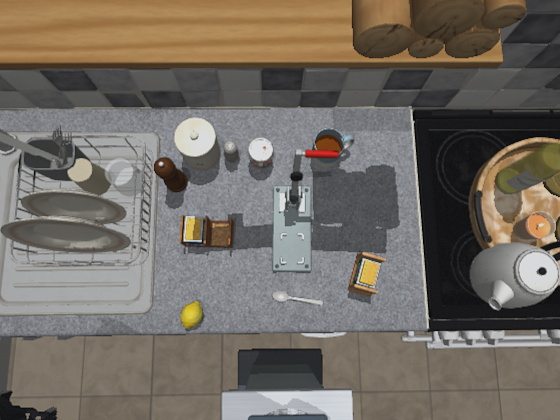

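View pics/side0.png

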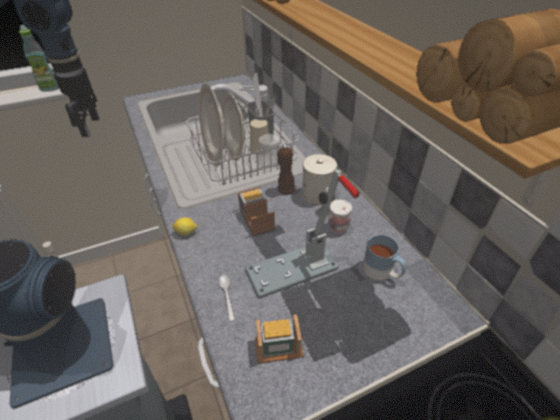

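The top view shows the stand at about (367,273), the press with its nest near (292,249), and the rack at about (207,232) with the blue tin in its left slot. The side view agrees. I'll enlarge both to pick points.

```bash
python3 - <<'E'
import cv2,numpy as np
t=cv2.imread("pics/top0.png")
a=cv2.resize(t[170:300,175:395],None,fx=3.6,fy=3.6,interpolation=cv2.INTER_CUBIC)
def grid(a,x0,y0,f):
    h,w=a.shape[:2]
    for x in range((x0+9)//10*10,x0+int(w/f),10):
        cv2.line(a,(int((x-x0+.5)*f),0),(int((x-x0+.5)*f),4 if x%50 else 14),(0,0,255),1)
        if x%20==0: cv2.putText(a,str(x),(int((x-x0)*f)-8,14),0,.35,(0,0,255),1)
    for y in range((y0+9)//10*10,y0+int(h/f),10):
        cv2.line(a,(0,int((y-y0+.5)*f)),(5,int((y-y0+.5)*f)),(0,0,255),1); cv2.putText(a,str(y),(6,int((y-y0)*f)+5),0,.35,(0,0,255),1)
grid(a,175,170,3.6);cv2.imwrite("pics/topz.png",a)
s=cv2.imread("pics/side0.png")
b=cv2.resize(s[165:365,230:395],None,fx=3,fy=3,interpolation=cv2.INTER_CUBIC)
grid(b,230,165,3);cv2.imwrite("pics/sidez.png",b);print(a.shape,b.shape)
E
```

```text
(468, 792, 3) (600, 495, 3)
```

View pics/topz.png

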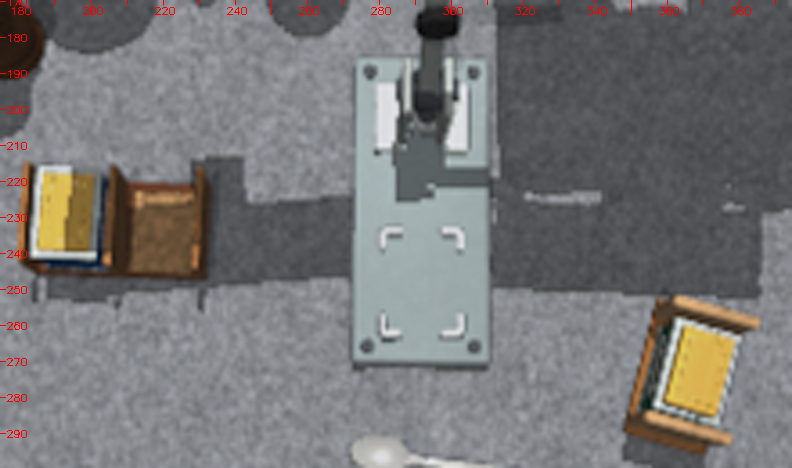

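View pics/sidez.png

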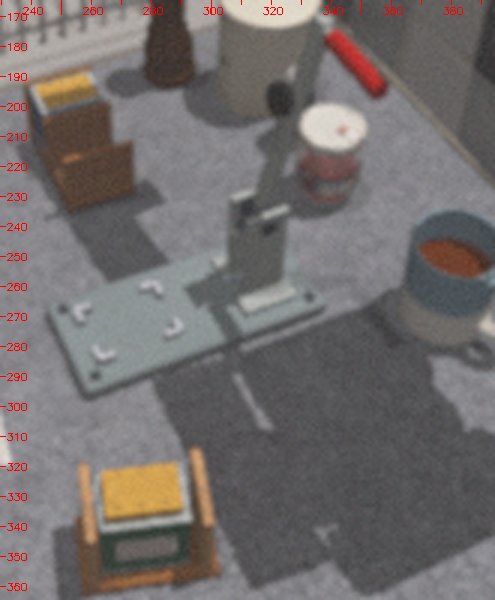

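```bash
cat > h.py <<'E'
import numpy as np,cv2
from scipy.optimize import least_squares
from workcell import robot
np.set_printoptions(precision=4,suppress=True)
def proj(c,P):
    T=np.linalg.inv(c["pose"]);p=np.asarray(P)@T[:3,:3].T+T[:3,3];p=p@c["K"].T
    return p[:,:2]/p[:,2:]
def place(q,P):
    P=np.asarray(P,float);c,s=np.cos(q[2]),np.sin(q[2])
    return np.c_[q[0]+c*P[:,0]-s*P[:,1],q[1]+s*P[:,0]+c*P[:,1],P[:,2]]
def fit(obs,q0):  # obs: list of (cam, model pts m, pixels)
    f=lambda q:np.concatenate([(proj(c,place(q,P))-np.asarray(u)).ravel() for c,P,u in obs])
    r=least_squares(f,q0,loss="soft_l1");return r.x,f(r.x).reshape(-1,2)
zt=lambda L:np.array([175,170])+(np.array(L)+.5)/3.6-.5
zs=lambda L:np.array([230,165])+(np.array(L)+.5)/3-.5
def box(x0,x1,y0,y1,z0,z1):
    return [[a,b,c] for c in(z0,z1) for a,b in((x0,y0),(x1,y0),(x1,y1),(x0,y1))]
def draw(img,c,q,B,off,f,col):
    p=((proj(c,place(q,np.array(B)/1e3))-off+.5)*f).astype(int)
    for i in range(4):
        for a,b in((i,(i+1)%4),(4+i,4+(i+1)%4),(i,i+4)): cv2.line(img,tuple(p[a]),tuple(p[b]),col,1)
E
cat > fit0.py <<'E'
from h import *
T=robot.capture("top");S=robot.capture("side")
m=lambda L:np.array(L)/1e3
press,r=fit([(T,m([[167,50,14],[167,-50,14],[-57,50,14],[-57,-50,14],[38,29,22],[38,-29,22],[-38,29,22],[-38,-29,22]]),
 zt([[356,58],[489,58],[352,362],[489,361],[381,228],[464,228],[381,338],[464,338]])),
 (S,m([[-57,50,14],[-57,-50,14],[167,-50,14]]),zs([[49,312],[88,392],[324,301]]))],[.33,0,0]);print("press",press);print(r.round(1).tolist())
stand,r=fit([(T,m([[44,30,78],[44,-30,78],[-44,30,78],[-44,-30,78]]),zt([[674,297],[760,325],[645,412],[732,440]]))],[.25,-.17,1.2]);print(stand,r.round(1).tolist())
rack,r=fit([(T,m([[35,62,70],[35,-62,70],[-35,-62,70],[-35,62,70]]),zt([[27,165],[204,167],[206,277],[22,263]])),
 ],[.35,.22,0]);print(rack,r.round(1).tolist())
np.savez("poses.npz",press=press,stand=stand,rack=rack)
def view(cam,x,y,w,h,f):
    a=cv2.resize(cam["img"][y:y+h,x:x+w,::-1],None,fx=f,fy=f,interpolation=cv2.INTER_CUBIC);o=np.array([x,y])
    for B in(box(36,44,-30,30,8,78),box(-44,-36,-30,30,8,78),box(-27,27,-18,18,72,81)): draw(a,cam,stand,B,o,f,(0,0,255))
    for y_ in(-59.5,0,59.5): draw(a,cam,rack,box(-35,35,y_-2.5,y_+2.5,8,70),o,f,(0,255,0))
    draw(a,cam,rack,box(-29,29,-31-22,-31+22,8,10),o,f,(255,255,0))
    draw(a,cam,press,box(-57,167,-50,50,0,14),o,f,(255,0,0));draw(a,cam,press,box(-38,38,-29,29,14,22),o,f,(0,0,255))
    return a
A=np.hstack([view(T,176,208,40,42,9),view(T,345,248,42,42,9)])
B=np.hstack([view(S,235,185,45,55,4),view(S,250,305,60,55,4),view(S,245,240,85,55,4)])
B=cv2.copyMakeBorder(B,0,0,0,max(0,A.shape[1]-B.shape[1]),0)
A=cv2.copyMakeBorder(A,0,0,0,max(0,B.shape[1]-A.shape[1]),0)
cv2.imwrite("pics/fit.png",np.vstack([A,B]));print(A.shape,B.shape)
E
python3 fit0.py
```

```text
press [ 0.4944 -0.0199 -0.013 ]
[[-0.9, -0.7], [0.0, -0.5], [-0.1, 0.3], [1.3, 0.7], [0.2, 0.0], [-0.2, 0.1], [0.2, -0.8], [0.1, -0.7], [-2.4, -2.5], [-1.2, 0.5], [0.5, 0.4]]
[ 0.4279 -0.2027 -0.2894] [[0.2, -1.4], [0.4, -2.4], [-0.4, 2.0], [-0.2, 1.3]]
[ 0.5345  0.191  -0.034 ] [[0.0, -0.2], [1.3, 0.5], [-0.5, -1.8], [-0.4, 0.8]]
(378, 760, 3) (220, 760, 3)
```

View pics/fit.png

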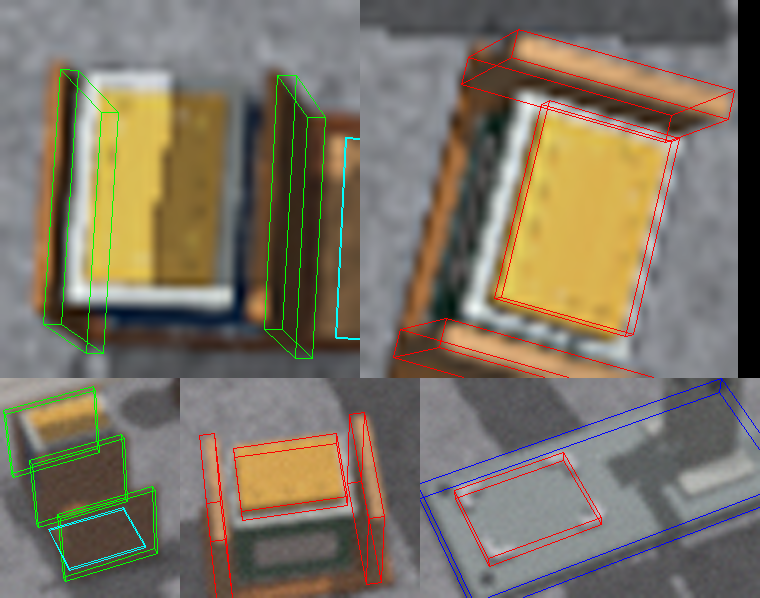

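The stand and press overlays fit to about 1 px in the top view. The rack overlay is about 2 px off, so I'll enlarge and brighten the rack with pixel ticks, and also fit the tin.

```bash
python3 - <<'E'
from h import *
def z(n,x,y,w,h,f):
    a=cv2.imread(f"pics/{n}0.png")[y:y+h,x:x+w]
    a=(255*(a/255.)**.55).astype(np.uint8)
    a=cv2.resize(a,None,fx=f,fy=f,interpolation=cv2.INTER_CUBIC)
    for i in range(0,w,5):
        cv2.line(a,(int((i+.5)*f),0),(int((i+.5)*f),6),(0,0,255),1);cv2.putText(a,str(x+i),(int((i+.5)*f)-10,18),0,.35,(0,0,255),1)
    for i in range(0,h,5):
        cv2.line(a,(0,int((i+.5)*f)),(6,int((i+.5)*f)),(0,0,255),1);cv2.putText(a,str(y+i),(8,int((i+.5)*f)+4),0,.35,(0,0,255),1)
    return a
A=z("top",176,210,60,42,13)
cv2.imwrite("pics/rt.png",A[:, :800])
B=z("side",235,185,45,52,11);cv2.imwrite("pics/rs.png",B)
E
```

```text
(no output)
```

View pics/rt.png

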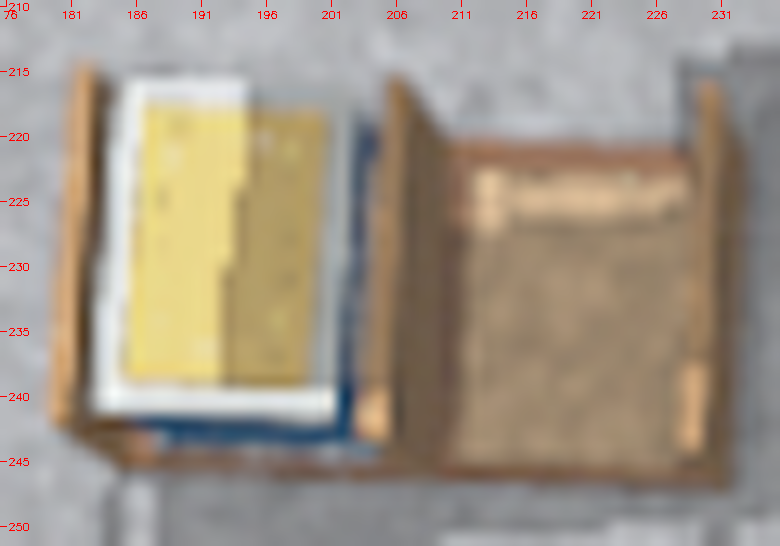

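View pics/rs.png

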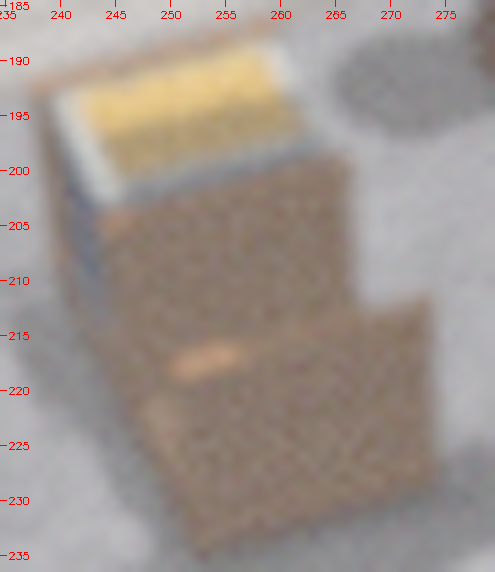

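The rack corners are now clear. I'll refit with both cameras.

```bash
cat > fit1.py <<'E'
from h import *
T=robot.capture("top");S=robot.capture("side")
m=lambda L:np.array(L)/1e3
rt=lambda L:np.array([176,210])+(np.array(L)+.5)/13-.5
rs=lambda L:np.array([235,185])+(np.array(L)+.5)/11-.5
st=lambda L:np.array([345,248])+(np.array(L)-np.array([360,0])+.5)/9-.5
ss=lambda L:np.array([250,305])+(np.array(L)-np.array([180,378])+.5)/4-.5
RT=(T,m([[35,62,70],[-35,62,70],[35,57,70],[35,2.5,70],[35,-2.5,70],[-35,2.5,70],[-35,-2.5,70],[35,-57,70],[35,-62,70],[-35,-57,70],[-35,-62,70],[-35,-62,0]]),
 rt([[77,62],[50,422],[96,66],[388,76],[406,76],[357,438],[388,440],[700,80],[722,82],[680,450],[708,452],[732,488]]))
RS=(S,m([[35,-62,70],[-35,-62,0],[35,-62,0],[35,-2.5,70]]),rs([[430,298],[203,556],[435,474],[352,152]]))
LT=(T,m([[27,18,81],[27,-18,81],[-27,-18,81],[-27,18,81],[31,22,72],[-31,22,72]]),st([[548,103],[675,140],[628,340],[495,300],[522,90],[463,312]]))
LS=(S,m([[27,18,81],[27,-18,81],[-27,-18,81],[-27,18,81]]),ss([[336,432],[346,500],[243,508],[235,448]]))
for n,o,q0 in(("rackT",[RT],[.53,.19,0]),("rackS",[RS],[.53,.19,0]),("rack",[RT,RS],[.53,.19,0]),("tinT",[LT],[.428,-.2,-.29]),("tinS",[LS],[.428,-.2,-.29]),("tin",[LT,LS],[.428,-.2,-.29])):
    q,r=fit(o,q0);print(n,q,r.round(1).tolist())
E
python3 fit1.py
```

```text
rackT [ 0.5366  0.1944 -0.042 ] [[-0.5, -0.0], [-0.5, 0.5], [0.0, -0.3], [-0.2, -0.3], [0.4, -0.3], [0.4, 0.0], [0.0, -0.1], [-0.1, 0.2], [0.3, 0.1], [-0.0, -0.1], [-0.1, -0.2], [0.4, 0.6]]
rackS [ 0.5395  0.1971 -0.0357] [[0.5, -0.8], [-1.1, 0.3], [0.5, 0.8], [-0.2, -0.4]]
rack [ 0.5369  0.1945 -0.0377] [[-0.7, -0.1], [-0.6, 0.5], [-0.1, -0.3], [-0.4, -0.5], [0.3, -0.4], [0.3, -0.1], [0.0, -0.2], [-0.2, -0.1], [0.1, -0.2], [-0.0, -0.3], [-0.1, -0.4], [0.4, 0.4], [-0.0, 0.0], [-1.6, 1.2], [0.1, 1.7], [-0.6, 0.4]]
tinT [ 0.4269 -0.201  -0.2972] [[-0.5, 0.1], [-0.1, 0.2], [-0.3, -0.2], [-0.1, -0.0], [0.4, -0.1], [0.7, -0.0]]
tinS [ 0.4282 -0.2028 -0.3082] [[0.3, 0.5], [0.3, -0.8], [-0.5, 0.5], [-0.1, -0.4]]
tin [ 0.4276 -0.2018 -0.2978] [[-0.2, -0.2], [0.2, -0.0], [0.0, -0.4], [0.2, -0.3], [0.7, -0.4], [1.0, -0.3], [-0.3, 0.2], [-0.2, -1.2], [-0.9, 0.3], [-0.7, -0.5]]
```

```bash
cat > go.py <<'E'
import sys
from h import *
from scipy.spatial.transform import Rotation as Ro
def plan(x,y,zg,axis):
    """shift (tool mm) and turn (deg) to put TCP at x,y,zg+.054 with jaw axis (tool z) at yaw axis (mod pi)"""
    s=robot.read_state();R=Ro.from_rotvec(s["ee_rot"]).as_matrix()
    d=R.T@(np.array([x,y,zg+.054])-s["position"])*1e3
    w=np.arctan2(R[1,2],R[0,2]);t=(axis-w+np.pi/2)%np.pi-np.pi/2
    print("t",round(s["time"],2),"pos",s["position"],"yaw",round(w,4),"j",s["joints"],"F",s["contact_force"],"w",s["width"])
    print("tool y in world",R[:,1],"shift",d.round(1),"turn",round(np.degrees(-t),2))
if __name__=="__main__": plan(*map(float,sys.argv[1:5]))
E
python3 go.py .4276 -.2018 .20 1.273; python3 - <<'E'
from h import *
T=robot.capture("top")
c=place([.5367,.1944,-.04],[[0,-.02975,0]])[0];print(c)
print((proj(T,place([.5367,.1944,-.04],np.array([[29,-7.75,10],[29,-51.75,10],[-29,-51.75,10],[-29,-7.75,10],[35,-30,8],[-35,-30,8]])/1e3))-[176,210]+.5)*13)
E
```

```text
t 0.3 pos [0.1774 0.494  0.3035] yaw 1.226 j [1.0982 0.0483 0.0987 1.622  0.     1.443 ] F [ 0.9564 -1.0561  0.193 ] w 0.0854537088382501
tool y in world [-0.0004 -0.0008 -1.    ] shift [ 470.7   49.9 -570.2] turn -2.69
[0.5355 0.1647 0.    ]
[[477.1194 161.8018]
 [697.8069 168.5222]
 [683.3616 457.1247]
 [460.4479 450.4632]
 [591.4046 137.5267]
 [572.6881 485.3021]]
```

Emit:
arm_command(motion=[36,4,-44,0,1,78,8,-95,0,1,121,13,-146,0,1,163,17,-198,0,1,205,22,-249,0,1,248,26,-300,0,1,290,31,-352,-1,1,333,35,-403,-2,1,375,40,-454,-2.7,1,418,44,-506,-2.7,1,455,48,-551,-2.7,1,470.7,50,-570.2,-2.7,1])

```text
time: 1.85
position: [0.4281, -0.204, 0.254]
ee_rot: [-1.558, 0.234, -0.235]
contact_force: [0.7, 0.8, 0.9]
width: 0.0856
```

```bash
python3 go.py .4276 -.2018 .047 1.273
```

```text
t 1.85 pos [ 0.4281 -0.204   0.254 ] yaw 1.2721 j [-0.5865 -0.091  -0.1367  1.5242  0.0003 -0.2877] F [0.6542 0.7528 0.8882] w 0.08560959394423995
tool y in world [ 0.001  -0.0002 -1.    ] shift [ -1.3 153.    2. ] turn -0.05
```

Emit:
arm_command(motion=[-1.3,40,1,0,1,-1.3,85,2,0,1,-1.3,120,2,0,1,-1.3,142,2,0,1,-1.3,153,2,0,1,-1.3,153,2,0,1])

```text
time: 2.6
position: [0.4267, -0.1991, 0.1005]
ee_rot: [-1.558, 0.235, -0.233]
contact_force: [0.6, -0.1, 0.0]
width: 0.085
```

```bash
python3 go.py .4276 -.2018 .047 1.273
```

```text
t 2.6 pos [ 0.4267 -0.1991  0.1005] yaw 1.2731 j [-0.5792 -0.0344 -0.3922  1.2143  0.     -0.2815] F [ 0.6353 -0.1488  0.0197] w 0.08499607602474715
tool y in world [-0.001   0.0007 -1.    ] shift [ 1.6 -0.5 -2.3] turn 0.01
```

Emit:
arm_command(motion=[1.6,0,-2.3,0,1,1.6,0,-2.3,0,1,1.6,0,-2.3,0,0,1.6,0,-2.3,0,0,1.6,0,-2.3,0,0,1.6,0,-2.3,0,0,1.6,0,-2.3,0,0,1.6,0,-2.3,0,0,1.6,0,-2.3,0,0])

```text
time: 3.72
position: [0.4283, -0.2021, 0.1014]
ee_rot: [-1.558, 0.233, -0.234]
contact_force: [-0.2, 1.4, 4.5]
width: 0.0437
```

```bash
python3 go.py .4276 -.2018 .047 1.273
```

```text
t 3.73 pos [ 0.4283 -0.2021  0.1014] yaw 1.2732 j [-0.5828 -0.0301 -0.3861  1.2139  0.0005 -0.2853] F [-0.1818  1.4144  4.4501] w 0.04365677890879619
tool y in world [ 0.001  -0.0001 -1.    ] shift [-0.7  0.4  0. ] turn 0.01
```

Emit:
arm_command(motion=[0,-15,0,0,0,0,-45,0,0,0,0,-80,0,0,0,0,-90,0,0,0,0,-90,0,0,0])

```text
time: 4.35
position: [0.4279, -0.2022, 0.1909]
ee_rot: [-1.559, 0.234, -0.234]
contact_force: [0.2, 0.7, -3.3]
width: 0.0436
```

```bash
python3 go.py .494 -.0199 .107 1.558
```

```text
t 4.35 pos [ 0.4279 -0.2022  0.1909] yaw 1.273 j [-0.5831 -0.0823 -0.2539  1.3989 -0.0003 -0.2853] F [ 0.1759  0.7384 -3.2621] w 0.04356911338989164
tool y in world [ 0.0001 -0.0005 -1.    ] shift [  9.7  29.8 193.7] turn -16.33
```

Emit:
arm_command(motion=[2,0,30,-3,0,4,0,70,-8,0,6,0,115,-13,0,8,0,160,-16.3,0,9.7,0,187,-16.3,0,9.7,0,193.7,-16.3,0,9.7,20,193.7,-16.3,0,9.7,29.8,193.7,-16.3,0,9.7,29.8,193.7,-16.3,0,9.7,29.8,193.7,-16.3,0])

```text
time: 5.6
position: [0.494, -0.0202, 0.1613]
ee_rot: [-1.571, 0.011, -0.011]
contact_force: [0.8, -0.4, -3.4]
width: 0.0431
```

```bash
python3 go.py .494 -.0199 .0555 1.558; python3 - <<'E'
from h import *
z=[]
for n,x,y,w,h,f in(("top",262,205,60,70,6),("side",235,200,105,105,4)):
    c=robot.capture(n);cv2.imwrite(f"pics/{n}1.png",c["img"][:,:,::-1])
    a=cv2.resize(c["img"][y:y+h,x:x+w,::-1],None,fx=f,fy=f,interpolation=cv2.INTER_CUBIC)
    o=np.array([x,y]);q=[.494,-.0199,-.013]
    b=robot.read_state()["position"][2]*1e3-93.4
    draw(a,c,q,box(-31,31,-22,22,b,b+64),o,f,(0,0,255));draw(a,c,q,box(-34,34,-25,25,14,22),o,f,(255,0,255))
    z.append(a)
cv2.imwrite("pics/nest1.png",np.hstack(z))
E
```

```text
t 5.6 pos [ 0.494  -0.0202  0.1613] yaw 1.5568 j [-0.1765 -0.0145 -0.248   1.3371 -0.0001 -0.1625] F [ 0.7633 -0.3647 -3.3734] w 0.043100216742444304
tool y in world [ 0.0002 -0.0002 -1.    ] shift [-0.  51.8  0.3] turn -0.07
```

View pics/nest1.png

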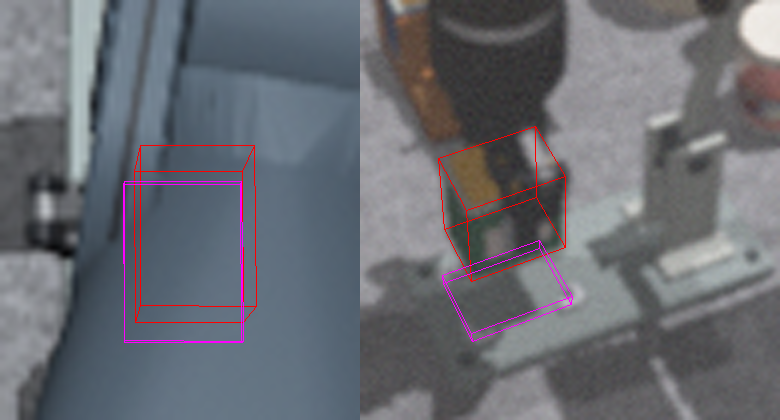

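The tin matches its predicted box in the side view, with its near-bottom corner at about (472,280), and it lies over the nest outline. I'll lower it.

Emit:
arm_command(motion=[0,15,0,0,0,0,30,0,0,0,0,40,0,0,0,0,46,0,0,0,0,50,0,0,0,0,52,0,0,0,0,53,0,0,0,0,53,0,0,0])

```text
time: 6.7
position: [0.4956, -0.0195, 0.1125]
ee_rot: [-1.571, 0.007, -0.014]
contact_force: [-3.1, 2.1, 14.9]
width: 0.043
```

Contact came about 5 mm early, so the tin is probably on a fence. I'll lift it and refine the nest position from the fence blobs in the first pictures.

Emit:
arm_command(motion=[0,-8,0,0,0,0,-14,0,0,0,0,-14,0,0,0])

```text
time: 7.08
position: [0.4943, -0.0198, 0.1222]
ee_rot: [-1.571, 0.01, -0.011]
contact_force: [-0.4, 0.1, -2.3]
width: 0.0433
```

```bash
python3 - <<'E'
from h import *
T=robot.capture("top");S=robot.capture("side");print(robot.read_state()["position"],robot.read_state()["contact_force"])
q=[.494,-.0199,-.013]
obs=[]
for n,c in(("top",T),("side",S)):
    im=cv2.imread(f"pics/{n}0.png").astype(float)
    g=im.min(axis=2)
    # sample pts of L-fence tops
    P=np.array([[sx*33,sy*24,20] for sx in(1,-1) for sy in(1,-1)])/1e3
    pc=proj(c,place(q,P));u=[]
    for p in pc:
        r=5 if n=="top" else 6
        x0,y0=(np.round(p)-r).astype(int);w=g[y0:y0+2*r+1,x0:x0+2*r+1]
        t=np.clip(w-np.median(w)-12,0,None);Y,X=np.mgrid[y0:y0+2*r+1,x0:x0+2*r+1]
        u.append([(t*X).sum()/t.sum(),(t*Y).sum()/t.sum()])
    u=np.array(u);print(n,"pred",pc.round(1).tolist(),"blob",u.round(1).tolist(),"meandiff",(u-pc).mean(0))
    # fence centroid model: L inner corner (34,25), thickness 4, length ~? ; free centroid radius params cancel by symmetry
    obs.append((c,u))
def res(v,o): return np.concatenate([(proj(c,place(v[:3],np.array([[sx*v[3],sy*v[4],.019] for sx in(1,-1) for sy in(1,-1)]))) -u).ravel() for c,u in o])
for o in([obs[0]],[obs[1]],obs):
    r=least_squares(res,q+[.033,.024],args=(o,));print(r.x,r.fun.reshape(-1,2).round(1).tolist())
z=[]
for n,c,x,y,w,h,f in(("s0",None,245,235,65,60,6),("s1",S,245,225,65,70,6)):
    im=cv2.imread("pics/side0.png") if c is None else c["img"][:,:,::-1]
    z.append(cv2.resize(im[y:y+h,x:x+w],None,fx=f,fy=f,interpolation=cv2.INTER_CUBIC))
cv2.imwrite("pics/side2.png",S["img"][:,:,::-1])
z[0]=cv2.copyMakeBorder(z[0],0,60,0,0,0);cv2.imwrite("pics/n2.png",np.hstack(z))
E
```

```text
[ 0.4937 -0.0197  0.1215] [-1.059   0.476  -3.7827]
top pred [[282.6, 235.2], [301.3, 235.3], [282.6, 261.0], [301.6, 261.0]] blob [[282.3, 234.6], [301.3, 234.9], [282.4, 260.8], [301.3, 260.5]] meandiff [-0.2034 -0.4339]
side pred [[279.2, 260.6], [287.0, 274.0], [255.6, 269.0], [262.7, 283.0]] blob [[280.2, 259.5], [288.3, 273.4], [256.2, 267.8], [263.7, 282.2]] meandiff [ 0.969  -0.9144]
[ 0.4952 -0.0195 -0.0134  0.0332  0.0242] [[0.0, 0.1], [-0.1, -0.1], [-0.0, -0.2], [0.1, 0.2]]
[ 0.4977 -0.0175 -0.016   0.0335  0.025 ] [[0.0, -0.1], [-0.1, -0.0], [0.1, 0.0], [-0.1, 0.1]]
[ 0.4964 -0.0188 -0.0143  0.0334  0.0245] [[-0.3, -0.4], [-0.2, -0.6], [-0.4, -0.6], [-0.1, -0.2], [-0.2, 0.6], [-0.5, 0.4], [-0.1, 0.7], [-0.3, 0.5]]
```

View pics/n2.png

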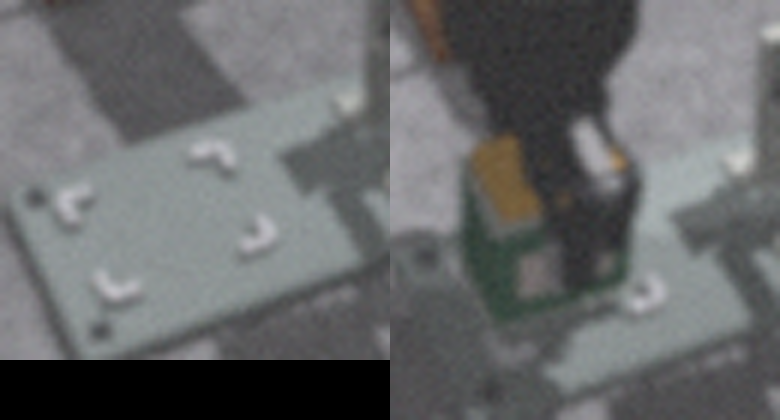

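The blob fit puts the nest 2–3 mm further in +x, at (0.4965, -0.019). The picture shows the tin upright with the rear-right fence exposed, which agrees. I'll shift +3 mm in x and +1 mm in y and retry.

Emit:
arm_command(motion=[3,0,1,0,0,3,0,1,0,0,3,6,1,0,0,3,10,1,0,0,3,12,1,0,0,3,13,1,0,0,3,13,1,0,0])

```text
time: 8.05
position: [0.4974, -0.0188, 0.109]
ee_rot: [-1.571, 0.01, -0.011]
contact_force: [2.1, 0.4, -1.9]
width: 0.0434
```

Emit:
arm_command(motion=[0,1,0,0,0,0,2,0,0,0,0,2,0,0,0])

```text
time: 8.43
position: [0.4974, -0.0188, 0.1088]
ee_rot: [-1.571, 0.009, -0.011]
contact_force: [-2.4, 0.2, 7.1]
width: 0.0432
```

Emit:
arm_command(motion=[0,0,0,0,1,0,0,0,0,1,0,0,0,0,1,0,0,0,0,1,0,-10,0,0,1,0,-40,0,0,1,0,-90,0,0,1,0,-150,0,0,1,0,-190,0,0,1,0,-215,0,0,1,0,-220,0,0,1])

```text
time: 9.8
position: [0.4979, -0.0189, 0.3302]
ee_rot: [-1.572, 0.006, -0.014]
contact_force: [-0.3, 0.1, -0.0]
width: 0.0854
```

```bash
python3 - <<'E'
from h import *
c=robot.capture("side");s=robot.read_state();print(s["position"],s["joints"],s["width"])
cv2.imwrite("pics/side3.png",c["img"][:,:,::-1])
f=5
x,y,w,h=235,180,150,115
a=cv2.resize(c["img"][y:y+h,x:x+w,::-1],None,fx=f,fy=f,interpolation=cv2.INTER_CUBIC)
o=np.array([x,y]);q=[.4964,-.0188,-.0143]
draw(a,c,q,box(-31,31,-22,22,14,78),o,f,(0,0,255))
# handle bar prediction, open
e=1.8;hx=120-185*np.cos(e);hz=100+185*np.sin(e)
draw(a,c,q,box(hx-8,hx+8,-82,-14,hz-8,hz+8),o,f,(0,255,255))
p=place(q,[[hx/1e3,-.05,hz/1e3]]);print("handle",p)
cv2.imwrite("pics/n3.png",a)
E
python3 go.py .6569 -.0716 .2802 -.0143
```

```text
[ 0.4976 -0.0188  0.3291] [-0.1726 -0.0178  0.083   1.668  -0.     -0.1594] 0.08537286727035615
handle [[ 0.6577 -0.0711  0.2802]]
t 9.85 pos [ 0.4976 -0.0188  0.3291] yaw 1.5576 j [-0.1726 -0.0178  0.083   1.668  -0.     -0.1594] F [ 0.3359 -0.0196 -0.6021] w 0.08537286727035615
tool y in world [ 0.0035 -0.0006 -1.    ] shift [160.   -4.5 -50.7] turn -89.94
```

View pics/n3.png

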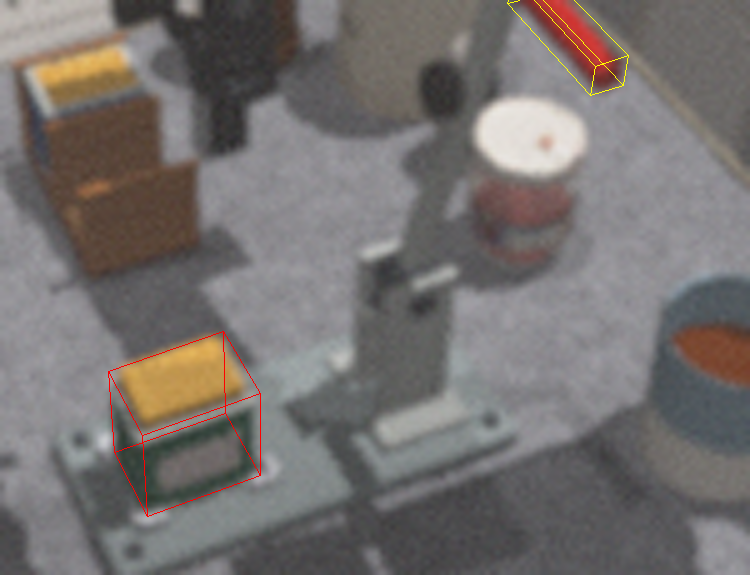

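The tin stands seated in the nest, and the handle sits within 2 px of its predicted place. I'll go above the handle with the jaw axis along the press's x.

Emit:
arm_command(motion=[0,-30,0,10,1,0,-65,0,20,1,10,-75,-5,30,1,40,-75,-15,40,1,80,-75,-30,50,1,120,-75,-45,60,1,145,-75,-52,70,1,158,-75,-52,80,1,160,-75,-52,90,1,160,-75,-52,90,1,160,-75,-52,90,1])

```text
time: 11.22
position: [0.6561, -0.0728, 0.4012]
ee_rot: [-1.205, 1.219, -1.216]
contact_force: [0.4, 1.1, 0.2]
width: 0.0854
```

```bash
python3 go.py .6577 -.0711 .2802 -.0143
```

```text
t 11.22 pos [ 0.6561 -0.0728  0.4012] yaw -0.0107 j [-0.212   0.5195  0.8746  1.9278  0.      1.3695] F [0.4437 1.0659 0.2283] w 0.08544144412349745
tool y in world [-0.0018  0.0004 -1.    ] shift [-1.7 67.   1.7] turn 0.21
```

Emit:
arm_command(motion=[-1.7,25,1.7,0,1,-1.7,50,1.7,0,1,-1.7,63,1.7,0,1,-1.7,67,1.7,0,1,-1.7,67,1.7,0,1,-1.7,67,1.7,0,0,-1.7,67,1.7,0,0,-1.7,67,1.7,0,0,-1.7,67,1.7,0,0,-1.7,67,1.7,0,0,-1.7,67,1.7,0,0,-1.7,67,1.7,0,0])

```text
time: 12.72
position: [0.6581, -0.0712, 0.3355]
ee_rot: [-1.203, 1.218, -1.219]
contact_force: [-0.6, 0.1, 2.1]
width: 0.014
```

```bash
python3 - <<'E'
from h import *
s=robot.read_state();print(s["position"],s["contact_force"],s["width"],s["joints"])
p=s["position"]
# arc steps in tool axes (x=-Y,y=down,z=+X), relative to now
for a in np.linspace(0,1.8,13)[1:]:
    e=1.8-a; f=lambda e:np.array([-185*np.cos(e),185*np.sin(e)])
    d=f(e)-f(1.8); print(round(a,2),"x",(-0.014*-d[0]*-1).round(1),"y",(-d[1]).round(1),"z",d[0].round(1))
E
```

```text
[ 0.6581 -0.0712  0.3355] [-0.6079  0.1333  2.1074] 0.013961850583940385 [-0.209   0.4469  0.6374  1.7608 -0.      1.3751]
0.15 x 0.4 y -4.3 z -27.4
0.3 x 0.8 y -4.4 z -55.1
0.45 x 1.2 y -0.3 z -82.5
0.6 x 1.5 y 7.7 z -109.1
0.75 x 1.9 y 19.7 z -134.1
0.9 x 2.2 y 35.2 z -157.0
1.05 x 2.5 y 54.1 z -177.4
1.2 x 2.7 y 75.7 z -194.7
1.35 x 2.9 y 99.7 z -208.6
1.5 x 3.1 y 125.5 z -218.8
1.65 x 3.1 y 152.5 z -225.0
1.8 x 3.2 y 180.2 z -227.0
```

Emit:
arm_command(motion=[0,-2.5,-13.5,0,0,0,-4.3,-27.4,0,0,0,-4.8,-41.2,0,0,0,-4.4,-55.1,0,0,0,-2.8,-69,0,0,0,-0.3,-82.5,0,0,0,3.3,-96,0,0,0,7.7,-109.1,0,0,0,13.3,-121.9,0,0,0,19.7,-134.1,0,0,0,27,-146,0,0,0,35.2,-157,0,0])

```text
time: 14.22
position: [0.5029, -0.0683, 0.3022]
ee_rot: [-1.196, 1.213, -1.221]
contact_force: [1.3, 2.7, 4.6]
width: 0.0137
```

```bash
python3 - <<'E'
from h import *
s=robot.read_state();p=s["position"];print(p,s["contact_force"],s["width"])
h=np.array([.6162+0,.1+.054]);d=np.array([p[0],p[2]])-h;print("radius",np.hypot(*d),"a",1.8-np.arctan2(d[1],-d[0]))
E
```

```text
[ 0.5029 -0.0683  0.3022] [1.3085 2.7252 4.6288] 0.013655124688060648
radius 0.18651577373317954 a 0.8820889229476621
```

Emit:
arm_command(motion=[0,9.3,-10.5,0,0,0,18.9,-20.4,0,0,0,29.4,-29.5,0,0,0,40.5,-37.7,0,0,0,52.3,-45.1,0,0,0,64.5,-51.6,0,0,0,77.2,-57.2,0,0,0,90.3,-61.8,0,0,0,103.6,-65.4,0,0,0,117.3,-68,0,0,0,131.1,-69.5,0,0,0,145,-70,0,0])

```text
time: 15.72
position: [0.4313, -0.0675, 0.1577]
ee_rot: [-1.201, 1.218, -1.218]
contact_force: [-11.6, 6.7, 45.3]
width: 0.0137
```

Emit:
arm_command(motion=[0,1,0,0,0,0,1,0,0,0,0,1,0,0,0])

```text
time: 16.1
position: [0.4311, -0.0679, 0.1574]
ee_rot: [-1.202, 1.218, -1.22]
contact_force: [-7.4, 6.7, 13.5]
width: 0.0141
```

Emit:
arm_command(motion=[0,3,0,0,0,0,5,0,0,0,0,5,0,0,0,0,5,0,0,0])

```text
time: 16.6
position: [0.4311, -0.0679, 0.157]
ee_rot: [-1.201, 1.216, -1.221]
contact_force: [-16.0, 9.2, 34.8]
width: 0.0139
```

The reading stays put under more force, so the arm is at its closed stop. I'll swing it back open along the same arc.

Emit:
arm_command(motion=[0,-6,0,0,0,0,-20,0.5,0,0,0,-33.6,2,0,0,0,-47.3,4.6,0,0,0,-60.6,8.2,0,0,0,-73.7,12.8,0,0,0,-86.4,18.4,0,0,0,-98.6,24.9,0,0,0,-110.4,32.3,0,0,0,-121.5,40.5,0,0,0,-132,49.6,0,0,0,-141.7,59.5,0,0])

```text
time: 18.1
position: [0.4859, -0.0688, 0.2938]
ee_rot: [-1.212, 1.226, -1.215]
contact_force: [-16.5, 4.4, 4.8]
width: 0.0141
```

Emit:
arm_command(motion=[0,-9.3,10.5,0,0,0,-17.5,21.5,0,0,0,-24.8,33.4,0,0,0,-31.2,45.6,0,0,0,-36.8,58.4,0,0,0,-41.2,71.5,0,0,0,-44.8,85,0,0,0,-47.3,98.5,0,0,0,-48.9,112.4,0,0,0,-49.3,126.3,0,0,0,-48.8,140.1,0,0,0,-47,154,0,0])

```text
time: 19.6
position: [0.6476, -0.0719, 0.3433]
ee_rot: [-1.196, 1.208, -1.228]
contact_force: [2.3, 1.2, -2.4]
width: 0.0135
```

Emit:
arm_command(motion=[0,2,14,0,0,0,2,14,0,0,0,2,14,0,0])

```text
time: 19.98
position: [0.6579, -0.0721, 0.3419]
ee_rot: [-1.202, 1.214, -1.225]
contact_force: [-6.6, 2.0, 4.5]
width: 0.0138
```

Emit:
arm_command(motion=[0,0,0,0,1,0,0,0,0,1,0,0,0,0,1,0,0,0,0,1,0,-20,0,0,1,0,-50,0,0,1,0,-65,0,0,1,0,-65,-40,0,1,0,-65,-90,0,1,0,-65,-105,0,1,0,-65,-105,0,1])

```text
time: 21.35
position: [0.5527, -0.0697, 0.4013]
ee_rot: [-1.202, 1.218, -1.22]
contact_force: [-0.1, -0.0, 0.5]
width: 0.0851
```

```bash
python3 - <<'E'
from h import *
c=robot.capture("side");print(robot.read_state()["position"])
im0=cv2.imread("pics/side3.png");im1=c["img"][:,:,::-1].copy();cv2.imwrite("pics/side4.png",im1)
f=5;z=[]
for im in(im0,im1):
    a=cv2.resize(im[240:290,250:295],None,fx=f,fy=f,interpolation=cv2.INTER_CUBIC)
    draw(a,c,[.4964,-.0188,-.0143],box(-27,27,-18,18,78,79 if im is im1 else 87),np.array([250,240]),f,(0,0,255));z.append(a)
z=np.hstack(z)
b=cv2.resize(np.hstack([im0[165:255,300:370],im1[165:255,300:370]]),None,fx=3.21,fy=3.21)
b=cv2.resize(b,(z.shape[1],int(b.shape[0]*z.shape[1]/b.shape[1])))
cv2.imwrite("pics/n4.png",np.vstack([z,b]));print(z.shape,b.shape)
E
python3 go.py .4964 -.0188 .2 -.0143
```

```text
[ 0.5536 -0.0698  0.4011]
(250, 450, 3) (289, 450, 3)
t 21.4 pos [ 0.5536 -0.0698  0.4011] yaw -0.0133 j [-0.2456  0.1877  0.4488  1.8304 -0.      1.3385] F [ 1.0058 -0.5002 -0.7275] w 0.08536924496114415
tool y in world [ 0.0015 -0.0004 -1.    ] shift [-50.3 147.  -58.1] turn 0.06
```

View pics/n4.png

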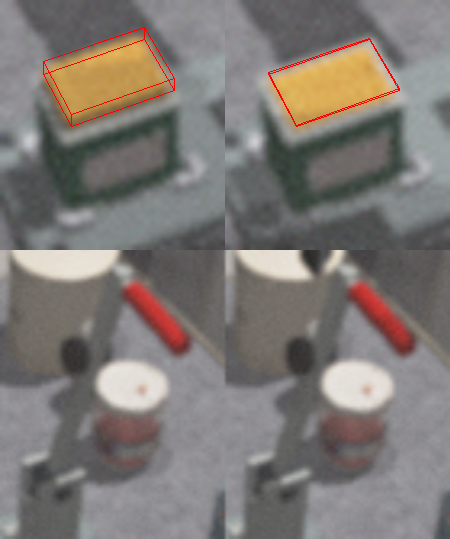

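The lid is now flush, matching the home outline, and the press arm is back exactly at its open position. Next I'll take the tin by its ends.

Emit:
arm_command(motion=[-20,0,-22,0,1,-42,0,-48,0,1,-50.3,30,-58.1,0,1,-50.3,85,-58.1,0,1,-50.3,140,-58.1,0,1,-50.3,180,-58.1,0,1,-50.3,195,-58.1,0,1,-50.3,195,-58.1,0,1])

```text
time: 22.4
position: [0.4964, -0.0187, 0.2051]
ee_rot: [-1.204, 1.22, -1.218]
contact_force: [0.3, 0.4, -0.4]
width: 0.0852
```

```bash
python3 go.py .4964 -.0188 .051 -.0143
```

```text
t 22.4 pos [ 0.4964 -0.0187  0.2051] yaw -0.0131 j [-0.1728 -0.0234 -0.169   1.4266 -0.      1.4111] F [ 0.3088  0.353  -0.4072] w 0.08520416700598359
tool y in world [-0.0014  0.0002 -1.    ] shift [  0.1 100.1   0.1] turn 0.07
```

Emit:
arm_command(motion=[0,30,0,0,1,0,65,0,0,1,0,90,0,0,1,0,100,0,0,1,0,100,0,0,1,0,100,0,0,0,0,100,0,0,0,0,100,0,0,0,0,100,0,0,0,0,100,0,0,0,0,100,0,0,0])

```text
time: 23.78
position: [0.4974, -0.019, 0.1078]
ee_rot: [-1.201, 1.216, -1.221]
contact_force: [-1.0, -0.2, 5.6]
width: 0.0613
```

```bash
python3 go.py .4964 -.0188 .051 -.0143
```

```text
t 23.77 pos [ 0.4974 -0.019   0.1078] yaw -0.0132 j [-0.1729  0.0252 -0.3177  1.2244 -0.0001  1.4111] F [-1.0282 -0.2252  5.5542] w 0.06126001560108695
tool y in world [ 0.0035 -0.0007 -1.    ] shift [-0.2  2.7 -1. ] turn 0.06
```

Emit:
arm_command(motion=[0,-15,0,0,0,0,-45,0,0,0,0,-80,0,0,0,0,-100,0,0,0,0,-100,0,0,0])

```text
time: 24.4
position: [0.4973, -0.0189, 0.2079]
ee_rot: [-1.2, 1.215, -1.221]
contact_force: [0.2, -0.0, -2.7]
width: 0.0613
```

```bash
python3 go.py .5368 .165 .146 -.0395
```

```text
t 24.4 pos [ 0.4973 -0.0189  0.2079] yaw -0.0131 j [-0.1728 -0.0272 -0.1672  1.4263  0.0001  1.4111] F [ 0.2068 -0.0057 -2.6505] w 0.06127606852074341
tool y in world [ 0.0043 -0.0007 -1.    ] shift [-184.4    7.9   37. ] turn 1.51
```

Emit:
arm_command(motion=[-30,0,6,0.3,0,-75,0,15,0.6,0,-120,0,25,1,0,-160,0,32,1.4,0,-180,0,36,1.5,0,-184.4,0,37,1.5,0,-184.4,8,37,1.5,0,-184.4,8,37,1.5,0])

```text
time: 25.4
position: [0.5348, 0.1638, 0.1962]
ee_rot: [-1.192, 1.241, -1.239]
contact_force: [-0.5, -0.7, -2.6]
width: 0.0617
```

```bash
python3 go.py .5368 .165 .052 -.0395; python3 - <<'E'
from h import *
z=[];q=[.5378,.1950,-.0395];g=[.5368,.165,-.0395];b=robot.read_state()["position"][2]*1e3-93.8
for n,x,y,w,h,f in(("top",170,190,70,65,5),("side",230,150,90,90,4.8)):
    c=robot.capture(n);cv2.imwrite(f"pics/{n}5.png",c["img"][:,:,::-1])
    a=cv2.resize(c["img"][y:y+h,x:x+w,::-1],None,fx=f,fy=f,interpolation=cv2.INTER_CUBIC);o=np.array([x,y])
    draw(a,c,g,box(-31,31,-22,22,b,b+64),o,f,(0,0,255))
    for k in(-59.5,0): draw(a,c,q,box(-35,35,k-2.5,k+2.5,8,70),o,f,(0,255,0))
    z.append(a)
H=max(a.shape[0] for a in z);cv2.imwrite("pics/n5.png",np.hstack([cv2.copyMakeBorder(a,0,H-a.shape[0],0,0,0) for a in z]))
E
```

```text
t 25.4 pos [0.5348 0.1638 0.1962] yaw -0.041 j [ 0.1775  0.1422 -0.0137  1.4178 -0.0006  1.7894] F [-0.4895 -0.7126 -2.5793] w 0.0616514353256805
tool y in world [-0.0027 -0.0011 -1.    ] shift [-1.4 90.2  2.2] turn -0.09
```

Emit:
arm_command(motion=[0,0,1,0,0,0,5,1,0,0,0,20,1,0,0,0,40,1,0,0,0,60,1,0,0,0,75,1,0,0,0,82,1,0,0,0,85,1,0,0,0,85,1,0,0])

```text
time: 26.62
position: [0.5369, 0.1652, 0.113]
ee_rot: [-1.19, 1.238, -1.238]
contact_force: [-0.5, -0.5, -2.5]
width: 0.0616
```

```bash
python3 go.py .5368 .165 .0498 -.0395
```

```text
t 26.62 pos [0.5369 0.1652 0.113 ] yaw -0.0393 j [ 0.1792  0.1859 -0.1325  1.2516 -0.      1.7893] F [-0.4687 -0.4596 -2.5322] w 0.06160157811380651
tool y in world [ 0.0008  0.0001 -1.    ] shift [ 0.2  9.2 -0.1] turn 0.01
```

No contact inside the slot and the position is on target. I'll lower the last 9 mm.

Emit:
arm_command(motion=[0,4,0,0,0,0,7,0,0,0,0,8.5,0,0,0,0,9.5,0,0,0,0,9.5,0,0,0])

```text
time: 27.25
position: [0.5365, 0.1652, 0.1038]
ee_rot: [-1.19, 1.238, -1.238]
contact_force: [-1.4, -0.9, 1.8]
width: 0.0616
```

Emit:
arm_command(motion=[0,0,0,0,1,0,0,0,0,1,0,0,0,0,1,0,0,0,0,1,0,-10,0,0,1,0,-40,0,0,1,0,-90,0,0,1,0,-150,0,0,1,0,-170,0,0,1,0,-170,-60,0,1,0,-170,-120,0,1,0,-170,-150,0,1])

```text
time: 28.75
position: [0.3843, 0.1711, 0.2739]
ee_rot: [-1.19, 1.238, -1.237]
contact_force: [-0.1, 0.4, 0.5]
width: 0.0855
```

Emit:
arm_command(motion=[-60,0,0,0,1,-120,0,0,0,1,-180,0,-20,0,1,-220,0,-40,0,1,-220,0,-40,0,1])

```text
time: 29.38
position: [0.3539, 0.3949, 0.2736]
ee_rot: [-1.192, 1.235, -1.234]
contact_force: [-0.2, -0.1, 0.7]
width: 0.0854
```

```bash
python3 - <<'E'
from h import *
z=[];q=[.5378,.1950,-.0395];g=[.5368,.165,-.0395];print(robot.read_state()["position"],robot.read_state()["time"])
for n,x,y,w,h,f in(("top",172,200,66,52,6),("side",230,175,60,70,6)):
    c=robot.capture(n);cv2.imwrite(f"pics/{n}6.png",c["img"][:,:,::-1])
    a=cv2.resize(c["img"][y:y+h,x:x+w,::-1],None,fx=f,fy=f,interpolation=cv2.INTER_CUBIC);o=np.array([x,y])
    draw(a,c,g,box(-27,27,-18,18,74,75),o,f,(0,0,255))
    z.append(a)
H=max(a.shape[0] for a in z);A=np.hstack([cv2.copyMakeBorder(a,0,H-a.shape[0],0,0,0) for a in z])
t,s=[cv2.imread(f"pics/{n}6.png") for n in("top","side")]
B=np.hstack([t[90:340,150:420],s[100:350,150:430]]);B=cv2.resize(B,None,fx=.65,fy=.65,interpolation=cv2.INTER_AREA)
W=max(A.shape[1],B.shape[1]);cv2.imwrite("pics/n6.png",np.vstack([cv2.copyMakeBorder(k,0,0,0,W-k.shape[1],0) for k in(A,B)]));print(A.shape,B.shape)
E
```

```text
[0.3539 0.3949 0.2736] 29.375
(420, 756, 3) (162, 358, 3)
```

View pics/n6.png

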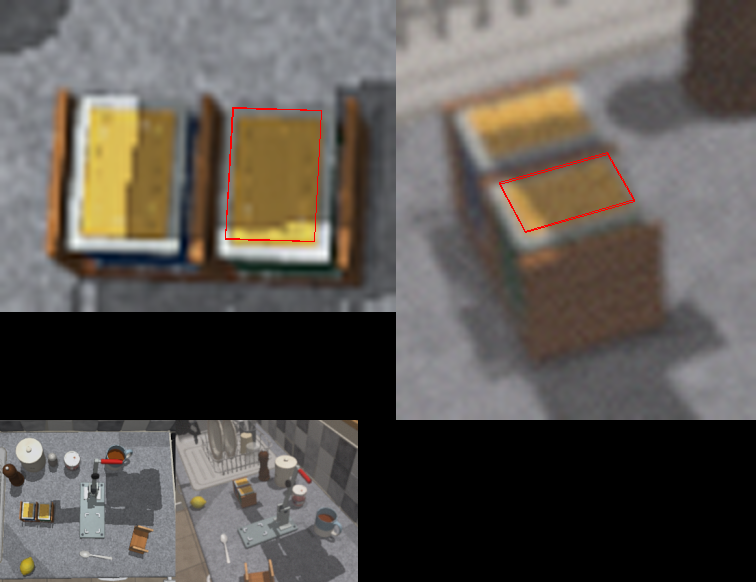

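The last picture shows the green tin upright and lengthwise in the empty slot. Its lid is about 0.5 px (1 mm) from the predicted outline in the top view, which in that camera's frame is the pad's middle. Everything else is unmoved, the press arm is open and the gripper is clear.

```bash
python3 -c "
from workcell import robot
print(robot.hand_in())"
```

```text
the job is handed in; nothing more can be done
None
```

The job is handed in at about 29 s of the 72 s allowed. The green tin's lid is pressed home and the tin stands upright in the empty rack slot, lengthwise like the blue tin.

- **Nest:** The first try at lowering the tin touched a corner fence, at about 15 N. I lifted it, refined the nest position by about 3 mm, and it then seated cleanly.
- **Press:** I swung the arm fully down to its closed stop. More push hardly moved it. The wrist force peaked at about 45 N among the readings taken at the end of each move. The side picture afterwards showed the lid flush and the arm back at its open stop.
- **Rack:** In the last top view the tin is within about 1 mm of the pad's middle. The blue tin and the other things look undisturbed and the gripper was clear.
- **Disagreement:** The two cameras differed by 1–3 mm in position, so I used their average, checked against where the fingers met the tin. While the arm was being opened, the handle slipped about 6 mm in the fingers, with no visible effect.

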